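# Dip the medium reservoir and show the gauge to the reader

### The arm

A 6-joint arm with a two-finger parallel gripper is mounted at the origin on the work surface. World frame = base frame: x ahead of the robot, y to its left, z up, the work surface at z = 0. Lengths are in mm, angles in rad, forces in N, time in s.
With the tool pointing down it reaches from about 150 to 775 mm from the base axis. Payload 6.1 kg.
Tool frame: the origin (TCP) lies on the centre line of the jaws, within the pads' length; the fingertips stand 19 mm ahead of it and the grasp point (between the pads) is the TCP; z points along the fingers, y is the direction in which the jaws open and shut (so a half turn about z gives the same grasp; the last joint's range is limited). The gripper opens to 85 mm and grips with 20 to 120 N. Pads are 22 mm wide; open, the fingers measure 114 mm over their backs; the gripper's body (76 mm by 85 mm) begins 54 mm behind the grasp point. The pads swing forward as they close: fully open they stand 13 mm farther back than shut.
Start: joints at [1.227, 0.126, -0.04, 1.405, 0, 1.571], TCP at [176.953, 494.263, 250.295] pointing down, gripper open.
Joint ranges: [-2.72, 2.72], [-0.95, 1.95], [-1.27, 1.35], [-1.78, 2.02], [-1.46, 1.47], [-3.14, 3.14]. Speed limits (rad/s): [2.39, 2.39, 3.01, 3.14, 3.14, 3.14].

### API

Orientations are given as a unit quaternion [w, x, y, z].
In Python, from cell import movep, line_to, set_joints, command_gripper, dwell, solve_ik, capture, get_calibration, PlanningError, hand_in, look_for, regions_of, get_time_s, get_q, get_qvel, get_joint_efforts, get_position, get_orientation, get_contact_force, get_moment, get_finger_gap gives the robot as it stands. The module is installed in compiled form; this text tells all that it offers. Calls block until the motion is done:
- movep(position, orientation): joint-space move of the TCP to a pose.
- line_to(position, ori=None, speed=150, threshold=None): straight line of the TCP; ori=None keeps the orientation; speed is the mean speed in mm/s. With threshold (N) it stops when the force on the tool has changed by that much, and returns True; else False.
- set_joints(angles): joint-space move.
- command_gripper(opening): finger opening in mm; the grip force is fixed at half the most; returns when the fingers have stopped.
- dwell(seconds).
- solve_ik(position, orientation): joint angles nearest the present ones, or None.
- capture(name): name is "scene" or "top"; returns the picture (480x640x3 uint8, blue, green, red); there is no depth.
- get_calibration(name): a dict with "intrinsics" (3x3 intrinsics, pixels), "xyz" and "orientation" of the camera in the world. Camera axes: x right, y down, z forward; pixel columns grow to the right and rows downward; lengths in mm; the calibration is good to about 2 mm. A picture is of the moment at which its call begins. get_calibration takes no time and is no camera call.
A pose or a line that the arm cannot do raises PlanningError and nothing moves.
- hand_in(): hands the job in, once; it reports no verdict.
Trained networks look in the newest picture that a camera, given by its name, has taken for a name from the list of things; names that differ only in an ending like _2 or _b are one class to them, and where a whole thing is asked for, a point or a joint stands for the part that bears it (a point fixed in the world has none). Each returns a list of dicts, best first, with "p" (0 to 1); they miss things now and then, are a little off and sometimes report something else, mostly with a low value. They report only what shows in the picture. A call takes as long as a camera call.
- look_for(camera, query): "uv" ([column, row] in pixels, amid what is visible of it).
- regions_of(camera, query): "pixels" (480x640 bool, what is visible of it) and "uv" ([column, row] in pixels, amid what is visible of it).
Readings, each from a call of its own:
- get_time_s(): time.
- get_q(): joint angles.
- get_qvel(): joint speeds.
- get_joint_efforts(): joint torques, N m.
- get_position(): TCP position.
- get_orientation(): TCP orientation.
- get_contact_force(): force on the tool from outside, world axes, zero at the start.
- get_moment(): the same for the moment, N m.
- get_finger_gap(): finger opening in mm.
Only numpy, scipy, OpenCV 4.12 (cv2) and the standard library are available. Lean on these libraries where they do the work, as an engineer would, in place of code of your own. Each camera call takes 0.05 s, during which the arm holds its last target. There are 200 camera calls.

### The job

Check the medium level in the steel reservoir: first press the console's three round keys fully down one at a time, the large one, then the middle-sized, then the small one (pump off, vent, reader on). Then take the gauge rod by its handle, push it gently down the reservoir's slanted guide tube until its collar stops on the mouth, draw it right out again, and finish still holding it, level and still, with its tip under the middle of the code reader's window and about 7 cm below it, touching nothing else. Leave the dishes, bottle, mouse and swab pot where they stand.

Things in the scene. Friction and masses are not known exactly. Their poses are not given: they have to be found in the camera images.
- key_large_top (a point): centre of the top of the large round white key (cap 34 mm across); three keys stand in one row, 60 mm apart, on a flat grey console 90 x 200 mm; which key has which place varies; they are pressed straight down; tops at 47 mm above the table
- key_large (a joint): travel of the large key in m: 0 up, 0.006 fully down (counts as pressed beyond 0.004); a spring returns it, about 5 N holds it fully down
- key_middle_top (a point): centre of the top of the middle round white key (cap 24 mm across); three keys stand in one row, 60 mm apart, on a flat grey console 90 x 200 mm; which key has which place varies; they are pressed straight down; tops at 47 mm above the table
- key_middle (a joint): travel of the middle key in m: 0 up, 0.006 fully down (counts as pressed beyond 0.004); a spring returns it, about 5 N holds it fully down
- key_small_top (a point): centre of the top of the small round white key (cap 16 mm across); three keys stand in one row, 60 mm apart, on a flat grey console 90 x 200 mm; which key has which place varies; they are pressed straight down; tops at 47 mm above the table
- key_small (a joint): travel of the small key in m: 0 up, 0.006 fully down (counts as pressed beyond 0.004); a spring returns it, about 5 N holds it fully down
- rod: loose gauge rod, about 0.12 kg. Origin at the centre of its black square handle (18 x 18 mm, 100 mm long), x axis along the rod to the tip. In front of the handle: a steel collar 46 mm across and 8 mm thick, then a steel probe 10 mm thick and 110 mm long with dark rings near its tip. It starts lying level in the grey cradle, its axis 60 mm above the table, the handle's middle free to grasp across from above
- rod_collar (a point): on the rod's axis at the collar's front face, the face that stops on the guide tube; 58 mm ahead of the rod's origin
- rod_tip (a point): end of the probe, on the rod's axis, 168 mm ahead of the rod's origin
- guide: fixed steel guide tube that slants out of the front wall of the reservoir, mouth upward. Origin at the centre of its mouth (plane of the rim), 190 mm above the table; x axis runs down the bore, 30 degrees below level. Flared mouth 30 mm across inside and 38 mm outside, narrowing over 16 mm to a 16 mm bore; deeper than the probe. It stands 50 mm out (level) from the reservoir's wall
- tank: fixed steel reservoir, 200 x 160 mm, 210 mm high (224 mm at the black cap); origin at the centre of its underside; the guide tube is on its +y side, centred
- scanner: fixed white code reader on a goose-neck stand. Origin on the table straight below the middle of its black window, which looks down from 240 mm; the head is 85 x 62 mm, its top 285 mm high; the neck and round foot (110 mm across) stand on its +x side, the foot centred 110 mm from the origin; the -x side and both y sides are open
- read_spot (a point): reading point: 70 mm straight below the middle of the reader's window, 170 mm above the table
- cradle: fixed grey cradle of the rod; origin on the table below the centre of the handle, x axis towards the tip; base 60 mm wide and 8 mm thick; its two forks, open upward, hold the handle's rear end (37 to 49 mm behind the origin, up to 60 mm high) and the probe (104 to 116 mm ahead, up to 63 mm high); lift the rod straight up
- dish_a: closed culture dish 90 mm across, 14 mm high; must not be shifted; origin at the centre of its underside
- dish_b: closed culture dish 90 mm across, 14 mm high; must not be shifted; origin at the centre of its underside
- dish_stack: stack of three culture dishes, 90 mm across, 44 mm high; must not be shifted; origin at the centre of its underside
- bottle: small amber bottle 40 mm across, 75 mm high; must not be shifted; origin at the centre of its underside
- mouse: black computer mouse, about 100 x 62 mm, 33 mm high; must not be shifted; origin at the centre of its underside
- swab_pot: white pot of swabs, 88 mm across, 185 mm high with the swabs; must not be shifted; origin at the centre of its underside

How it is judged (in metres and radians):
On the way, in this order (a step that is already met when the one before it is completed fails the run):
1. the large key is fully pressed, the other two up (value of joint key_large above 0.004 m and value of joint each of key_middle, key_small below 0.002 m), for 0.05 s.
2. then the middle-sized key is fully pressed, the other two up (value of joint key_middle above 0.004 m and value of joint each of key_large, key_small below 0.002 m), for 0.05 s.
3. then the small key is fully pressed, the other two up (value of joint key_small above 0.004 m and value of joint each of key_large, key_middle below 0.002 m), for 0.05 s.
4. the rod is in the guide tube with its collar stopped on the mouth (distance between rod_collar and guide below 0.007 m and x of rod_collar in the frame of guide above -0.004 m and angle between the x axis of rod and the x axis of guide, either way round below 0.12 rad), for 0.2 s.
5. the rod is drawn right out of the guide tube (x of rod_tip in the frame of guide below -0.01 m), for 0.1 s.
At the end, for the whole second after the job is handed in: The robot holds the rod in its fingers, level within 7 degrees and still, its tip within 22 mm (sideways) of the point below the middle of the reader's window and 42 to 98 mm below the window; the rod touches nothing but the fingers, and all keys are up (horizontal distance between rod_tip and read_spot below 0.022 m and height (world z) of rod_tip between 0.142 and 0.198 m and angle between rod's own x axis and vertical between 1.44 and 1.7 rad and contact force between the fingers and rod above 1 N and linear speed of rod below 0.03 m/s and contact force between rod and scanner below 0.3 N and contact force between rod and tank below 0.3 N and contact force between rod and cradle below 0.3 N and contact force between rod and dish_a below 0.3 N and contact force between rod and dish_b below 0.3 N and contact force between rod and dish_stack below 0.3 N and contact force between rod and bottle below 0.3 N and contact force between rod and mouse below 0.3 N and contact force between rod and swab_pot below 0.3 N and value of joint each of key_large, key_middle, key_small below 0.002 m); the arm keeps its last pose, push and grip.
It fails at once if a dish, the bottle, the mouse or the swab pot is shifted by more than 25 mm (distance of any of dish_a, dish_b, dish_stack, bottle, mouse, swab_pot from where it was at the start of the episode above 0.025 m).
It fails at once if the rod is rammed into the guide tube or the reservoir (over 60 N) (contact force between rod and tank above 60 N).
It also fails if it takes over 72 s, if anything falls off the work surface, if the arm or the gripper's body presses on something with over 40 N, if the wrist force passes 120 N, or if a joint passes its speed limit or range.

## Working session

There is one attempt and no reset: what is moved stays moved. The work goes in short steps, each a Python script; the robot and the scene stay as the last script left them, time stands still between calls to the robot, and variables do not carry over. Pictures are saved under pics/ and viewed, about 8 in all and at most 12, crops included, and the job is handed in when it is done.

```bash
mkdir -p pics; python3 - <<'E'
from cell import *
import cv2,numpy as np
for c in("scene","top"):
    im=capture(c); cv2.imwrite(f"pics/{c}0.png",im)
    k=get_calibration(c); print(c,{a:np.round(b,4).tolist() for a,b in k.items()})
    for q in("key_large_top","key_middle_top","key_small_top","rod","rod_collar","rod_tip","guide","tank","scanner","cradle","dish_a","dish_stack","bottle","mouse","swab_pot"):
        print(q,[(np.round(d["uv"],1).tolist(),round(float(d["p"]),2)) for d in look_for(c,q)[:4]])
print(get_time_s(),get_orientation())
E
```

```text
scene {'intrinsics': [[510.1253, 0.0, 319.4675], [0.0, 510.1253, 240.2754], [0.0, 0.0, 1.0]], 'xyz': [1213.2527, 1118.0666, 1010.7961], 'orientation': [-0.1388, 0.2422, 0.8528, -0.4413]}
key_large_top [([334.8, 258.6], 0.56)]
key_middle_top [([338.8, 255.2], 0.56)]
key_small_top []
rod [([276.5, 263.2], 0.77), ([248.6, 309.0], 0.15)]
rod_collar [([278.3, 267.7], 0.83), ([364.3, 320.3], 0.26)]
rod_tip [([276.6, 265.9], 0.95)]
guide [([241.7, 189.9], 0.64)]
tank [([229.5, 193.4], 0.87), ([368.1, 317.7], 0.73)]
scanner [([363.5, 319.9], 0.63)]
cradle [([278.6, 286.4], 0.81), ([334.6, 256.8], 0.37)]
dish_a [([385.4, 291.7], 0.86), ([318.7, 213.8], 0.57)]
dish_stack [([212.7, 257.6], 0.86)]
bottle [([246.9, 308.1], 0.7)]
mouse [([337.8, 257.6], 0.63), ([304.4, 190.1], 0.59)]
swab_pot [([451.5, 366.4], 0.63)]
top {'intrinsics': [[522.0838, 0.0, 329.1894], [0.0, 522.0838, 242.4931], [0.0, 0.0, 1.0]], 'xyz': [461.7073, 90.5446, 1434.1187], 'orientation': [0.0159, -0.7, 0.7135, -0.0263]}
key_large_top []
key_middle_top [([378.8, 283.0], 0.47)]
key_small_top [([345.8, 201.9], 0.44)]
rod [([343.0, 203.3], 0.67)]
rod_collar [([342.1, 201.7], 0.86), ([339.6, 209.2], 0.59)]
rod_tip [([443.7, 320.3], 0.25)]
guide [([466.9, 205.5], 0.65)]
tank [([508.7, 206.2], 0.9)]
scanner [([203.3, 233.7], 0.91), ([125.5, 270.2], 0.43)]
cradle [([342.9, 208.8], 0.59)]
dish_a [([444.2, 317.3], 0.75), ([266.1, 296.7], 0.72)]
dish_stack [([412.0, 153.3], 0.84)]
bottle [([377.9, 284.3], 0.54), ([307.5, 148.9], 0.46)]
mouse [([502.7, 334.1], 0.61)]
swab_pot [([126.6, 268.7], 0.76)]
1.6 [-9.23784405e-06  1.71053734e-01  9.85261701e-01 -6.71101803e-06]
```

View pics/top0.png

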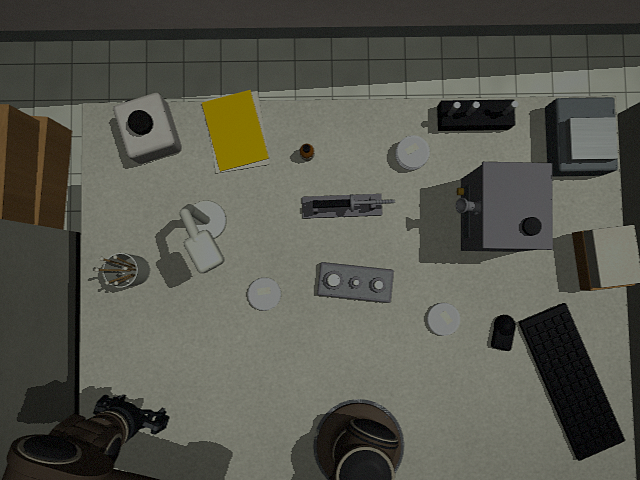

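View pics/scene0.png

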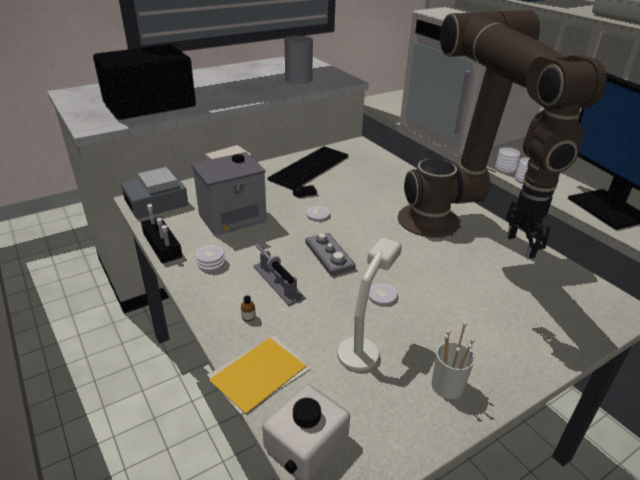

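The top view shows the console with its large key at (333,281), small at (355,283) and middle at (377,286). The rod lies with its handle at (330,205) and tip at (394,202). The guide mouth is near (461,206), and the reader head is near (204,252) with its foot at (208,220). Next I'll take enlarged crops.

```bash
cat > h.py <<'E'
import numpy as np,cv2
from cell import *
from scipy.spatial.transform import Rotation as R
def cam(c):
    k=get_calibration(c);o=k["orientation"];return np.array(k["intrinsics"]),np.array(k["xyz"]),R.from_quat(np.roll(o,-1)).as_matrix()
def back(c,uv,z):
    K,t,M=cam(c);d=M@np.linalg.solve(K,[uv[0],uv[1],1]);return t+d*(z-t[2])/d[2]
def proj(c,p):
    K,t,M=cam(c);q=K@(M.T@(np.asarray(p,float)-t));return q[:2]/q[2]
E
python3 - <<'E'
from h import *
im=cv2.imread("pics/top0.png")
a=cv2.resize(im[185:305,295:405],None,fx=5,fy=5,interpolation=cv2.INTER_CUBIC)
cv2.imwrite("pics/cropA.png",cv2.convertScaleAbs(a,alpha=1.5))
b=cv2.resize(im[150:260,450:560],None,fx=5,fy=5,interpolation=cv2.INTER_CUBIC)
cv2.imwrite("pics/cropB.png",cv2.convertScaleAbs(b,alpha=1.8))
s=cv2.imread("pics/scene0.png")
l=cv2.resize(im[190:280,155:235],None,fx=5,fy=5,interpolation=cv2.INTER_CUBIC)
t=cv2.resize(s[140:240,185:275],None,fx=4.5,fy=4.5,interpolation=cv2.INTER_CUBIC)
w=np.zeros((450,805,3),np.uint8);w[:,:400]=l;w[:,400:]=t
cv2.imwrite("pics/cropC.png",cv2.convertScaleAbs(w[:,:800],alpha=1.4))
for c in("scene","top"):
  for q in("scanner","guide","tank","cradle"):
    for r in regions_of(c,q)[:1]:
      m=r["pixels"];v,u=np.nonzero(m);print(c,q,r["p"],m.sum(),u.min(),u.max(),v.min(),v.max(),cv2.minAreaRect(np.c_[u,v].astype(np.float32)))
E
```

```text
scene scanner 0.42 277 257 292 246 282 ((274.2500305175781, 263.2500305175781), (48.790367126464844, 12.727920532226562), 45.0)
scene tank 0.62 4888 192 266 152 235 ((231.6411590576172, 193.13528442382812), (75.81719207763672, 73.21402740478516), 77.47119140625)
scene cradle 0.84 806 255 303 255 304 ((278.462646484375, 279.7481689453125), (60.135013580322266, 20.16270637512207), 47.862403869628906)
top scanner 0.98 2361 180 225 201 272 ((205.2533416748047, 236.33828735351562), (70.92811584472656, 44.630001068115234), 82.64761352539062)
top guide 0.67 286 456 480 197 212 ((468.11383056640625, 204.4507598876953), (24.462278366088867, 14.200325012207031), 3.1798300743103027)
top tank 0.81 8078 456 553 161 251 ((504.5, 206.0), (90.0, 97.0), 90.0)
top cradle 0.85 1366 301 382 194 217 ((341.4447021484375, 205.23306274414062), (22.920011520385742, 80.95153045654297), 88.60282135009766)
```

View pics/cropA.png

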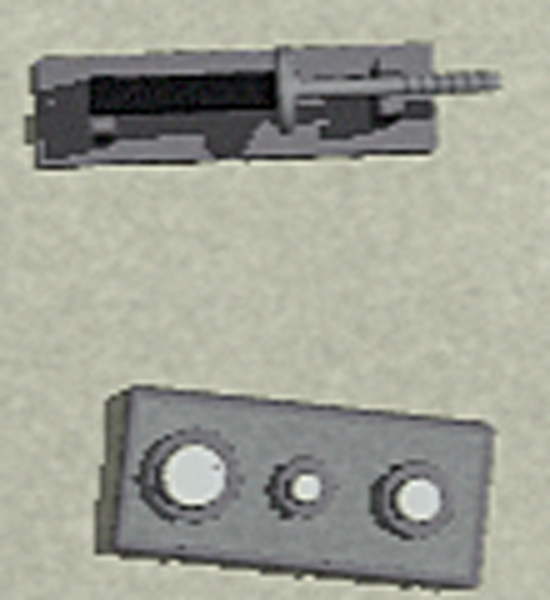

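View pics/cropB.png

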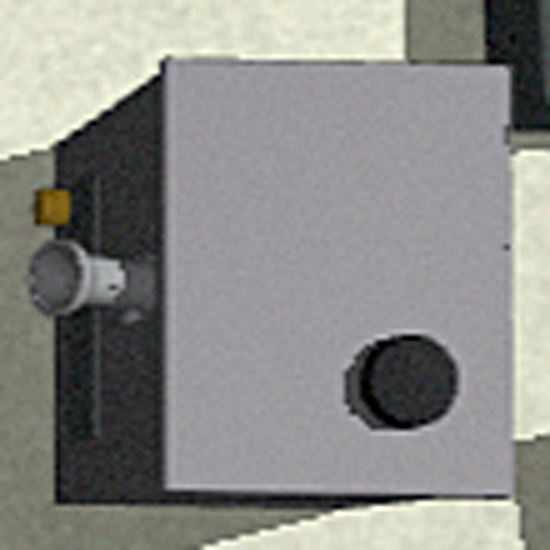

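View pics/cropC.png

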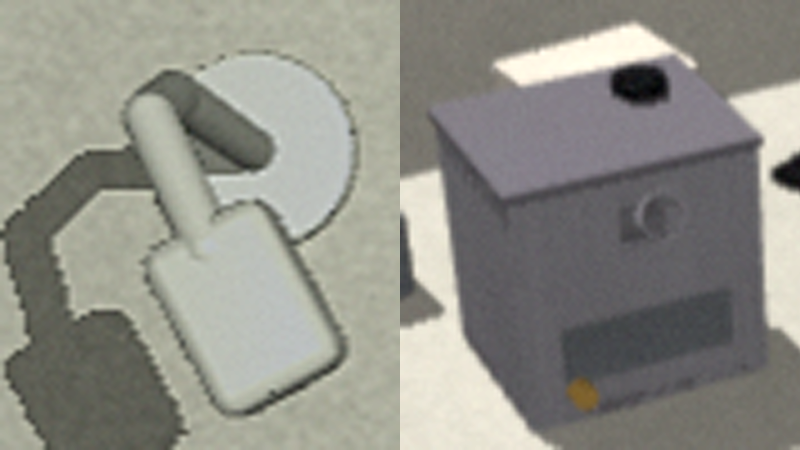

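```bash
python3 - <<'E'
from h import *
np.set_printoptions(precision=1,suppress=True)
T=lambda uv,z:back("top",uv,z)
for n,uv in dict(L=(333.2,279.6),S=(355.8,282.2),M=(378.4,284.4)).items(): print(n,T(uv,47))
a,b,c=T((312.6,203.6),64),T((394.8,200.8),60),T((353.5,202.3),60)
print("rod rear,tip,collar",a,b,c,np.linalg.norm((b-a)[:2]),np.degrees(np.arctan2(*(b-a)[1::-1])))
q=[T(u,210) for u in((482.6,161.2),(551.8,163.2),(552.2,248.4),(482.8,247.6))]
print("tank",np.array(q),np.mean(q,0))
for i in range(4):
  d=q[(i+1)%4]-q[i];print(np.linalg.norm(d),np.degrees(np.arctan2(d[1],d[0])))
print("mouth top",T((461.2,205.2),190),"scene",back("scene",(242.8,187.6),190))
def tri(u1,u2):
  A=[];B=[]
  for c,u in(("top",u1),("scene",u2)):
    K,t,M=cam(c);d=M@np.linalg.solve(K,[*u,1]);d/=np.linalg.norm(d);P=np.eye(3)-np.outer(d,d);A.append(P);B.append(P@t)
  return np.linalg.lstsq(np.vstack(A),np.hstack(B),rcond=None)[0]
print("tri mouth",tri((461.2,205.2),(242.8,187.6)))
h=[(150,262),(258,200),(345,352),(232,412)]
H=np.array([T((155+x/5-.4,190+y/5-.4),282) for x,y in h]);print("head",H,H.mean(0),[np.linalg.norm(H[i]-H[i-1]) for i in range(4)])
f=T((206.2,219.6),10);o=H.mean(0);print("foot",f,np.linalg.norm((f-o)[:2]),np.degrees(np.arctan2(*(f-o)[1::-1])))
print("head proj in scene",proj("scene",o))
for c in["top"]:
  for n,u,z in[("dishstack",(412,153),44),("dish1",(444,319),14),("dish2",(264,294),14),("bottle",(307,152),60),("mouse",(503,333),30),("pot",(120,271),60)]:print(n,T(u,z))
E
```

```text
L [445.7  60.5  47. ]
S [437.6   0.7  47. ]
M [430.6 -59.1  47. ]
rod rear,tip,collar [647.  111.3  64. ] [ 651.2 -106.9   60. ] [649.1   2.9  60. ] 218.19332669984578 -88.90139883725858
tank [[ 721.8 -297.3  210. ]
 [ 714.2 -462.9  210. ]
 [ 510.9 -454.7  210. ]
 [ 515.9 -290.1  210. ]] [ 615.7 -376.3  210. ]
165.74753439070224 -92.60822005765438
203.49932332197452 177.68089882003127
164.5937737479373 88.26484507597954
206.01643667303895 -1.99643351232949
mouth top [ 619.8 -248.   190. ] scene [ 621.7 -248.3  190. ]
tri mouth [ 620.7 -248.6  189.3]
head [[537.4 391.3 282. ]
 [563.9 343.7 282. ]
 [496.1 305.9 282. ]
 [470.7 355.6 282. ]] [517.1 349.1 282. ] [np.float64(75.61537914260643), np.float64(54.46025337847731), np.float64(77.62561891866805), np.float64(55.792817837806425)]
foot [615.5 403.3  10. ] 112.36203844100515 28.840020953548763
head proj in scene [384.  246.8]
dishstack [ 782.6 -159.2   44. ]
dish1 [ 332.9 -238.3   14. ]
dish2 [410.1 247.7  14. ]
bottle [786.1 123.8  60. ]
mouse [ 293.8 -392.    30. ]
pot [479.2 617.6  60. ]
```

The two cameras agree: the triangulated mouth is at z = 189.3 against 190 stated, the rod length is 218 mm, and the scanner foot is 112 mm out against 110. Next I'll check reachability, then press the keys.

```bash
cat >> h.py <<'E'
def pose(h,p=0,s=1):
    h,p=np.radians([h,p]);d=np.array([np.cos(p)*np.cos(h),np.cos(p)*np.sin(h),-np.sin(p)]);l=np.array([-np.sin(h),np.cos(h),0])
    z=-np.cross(d,l);y=s*l;q=R.from_matrix(np.c_[np.cross(y,z),y,z]).as_quat();return np.roll(q,1),d
HR=-89.0;HG=-92.2;HS=29.0
ROD=np.array([648.2,61.2,60.]);M=np.array([620.6,-248.3,190.]);SPOT=np.array([517,349,170.])
KEYS=[(445.7,60.5),(430.6,-59.1),(437.6,.7)]
E
python3 - <<'E'
from h import *
np.set_printoptions(precision=2,suppress=True)
for s in(1,-1):
  q,_=pose(HR,0,s)
  print(s,"keys",solve_ik([438,0,90],q));print("rod",solve_ik(ROD,q),solve_ik(ROD+[0,0,150],q))
  q,d=pose(HG,30,s)
  for k in(0,-110,-150): print("g",k,solve_ik(M+d*(k-58),q))
  for h in(HS,):
    q,d=pose(h,0,s);print("scan",solve_ik(SPOT-168*d,q),solve_ik(SPOT-260*d,q))
E
```

```text
1 keys [ 0.    0.02 -0.52  1.04  0.    1.55]
rod [ 0.09  0.42 -0.08  1.08  0.    1.65] [0.09 0.37 0.19 1.39 0.   1.65]
g 0 [-0.5   0.56  0.4   1.66  0.46  1.05]
g -110 [-0.37  0.46  0.37  1.67  0.49  1.19]
g -150 [-0.32  0.44  0.38  1.67  0.5   1.25]
scan [ 0.63  0.01 -0.34  1.22  0.    0.12] [ 0.66 -0.16 -0.5   1.24  0.    0.15]
-1 keys [ 0.    0.02 -0.52  1.04  0.   -1.59]
rod [ 0.09  0.42 -0.08  1.08  0.   -1.49] [ 0.09  0.37  0.19  1.39  0.   -1.49]
g 0 [-0.5   0.56  0.4   1.66  0.46 -2.09]
g -110 [-0.37  0.46  0.37  1.67  0.49 -1.95]
g -150 [-0.32  0.44  0.38  1.67  0.5  -1.89]
scan [ 0.63  0.01 -0.34  1.22  0.   -3.02] [ 0.66 -0.16 -0.5   1.24  0.   -2.99]
```

```bash
python3 - <<'E'
from h import *
command_gripper(0)
q,_=pose(HR)
p=get_position();line_to([p[0]*.75,p[1]*.75,250],speed=250)
for x,y in KEYS:
    movep([x,y,90],q)
    f0=get_contact_force()
    hit=line_to([x,y,54],speed=25,threshold=9)
    z=get_position()[2];dwell(.15)
    print(hit,z,np.round(np.array(get_contact_force())-f0,1),get_time_s())
    if y>50: cv2.imwrite("pics/key.png",capture("scene")[200:300,270:410])
    line_to([x,y,90],speed=120)
E
```

```text
True 60.05212728939314 [-2.2 -0.4  6.4] 6.4167
True 60.01763204088646 [-2.9 -0.8  5.3] 8.6833
True 60.02907659875796 [-0.6  1.8  6.1] 10.7
```

All three keys bottomed out: the fingertips reached 41 mm, which is 6 mm of travel, with a force above 5 N. Next I'll grasp the rod.

```bash
python3 - <<'E'
from h import *
q,_=pose(HR)
command_gripper(85)
movep(ROD+[0,0,110],q)
line_to(ROD,speed=80,threshold=15)
print(get_position())
command_gripper(0); print("gap",get_finger_gap(),np.round(get_contact_force(),1))
line_to(ROD+[0,0,15],speed=40); line_to(ROD+[0,0,190],speed=150)
dwell(.2)
print("gap",get_finger_gap(),get_position(),np.round(get_contact_force(),1),np.round(get_moment(),2),get_time_s())
t=capture("top");s=capture("scene");cv2.imwrite("pics/t1.png",t);cv2.imwrite("pics/s1.png",s)
_,d=pose(HR);P=np.array(get_position())
for k in(-50,58,168): print(k,proj("top",P+k*d),proj("scene",P+k*d))
u=proj("top",P+100*d).astype(int);v=proj("scene",P+100*d).astype(int)
w=np.hstack([cv2.resize(i[b-50:b+50,a-65:a+65],(390*1,300)) for i,(a,b) in((t,u),(s,v))]);print(u,v)
cv2.imwrite("pics/lift.png",cv2.convertScaleAbs(cv2.resize(w,(780,600)) if 0 else w,alpha=1.5))
E
```

```text
[648.62171268  61.21714885  60.69008443]
gap 17.122459627051256 [ 0.2 -0.3  0.8]
gap 16.863607729865635 [647.92134467  61.17017118 249.12813135] [ 0.3 -0.6 -1.2] [0.01 0.03 0.  ] 17.0083
-50 [311.22927435 192.64601245] [290.29022239 226.67063421]
58 [358.40833068 191.01940203] [270.9042481  208.86402883]
168 [406.31783458 189.36760769] [253.06741328 192.48035505]
[376 190] [263 202]
```

View pics/lift.png

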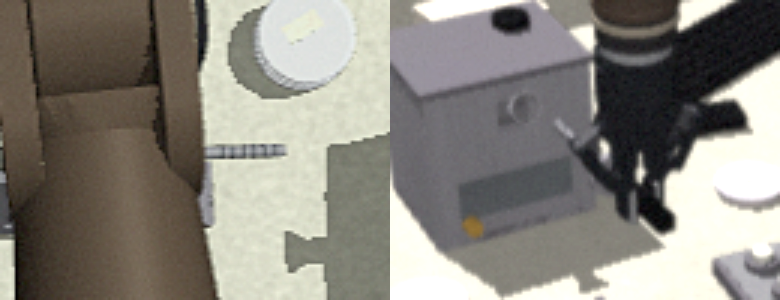

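The tip is within 1 px of prediction in both views: top (406.3,190) against (406.3,189.4), and scene (254,192.7) against (253.1,192.5). The grasp is as planned. Now I'll go to the tube entrance.

```bash
python3 - <<'E'
from h import *
q,d=pose(HG,30)
movep(M+d*(-58-170),q)
line_to(M+d*(-58-118),speed=80)
dwell(.2)
P=np.array(get_position());print(P-(M+d*(-176)),get_time_s(),np.round(get_contact_force(),1))
t=capture("top");s=capture("scene");cv2.imwrite("pics/t2.png",t);cv2.imwrite("pics/s2.png",s)
for c in("top","scene"): print(c,"tip",proj(c,P+168*d),"mouth",proj(c,M))
w=np.hstack([cv2.resize(t[175:235,430:510],(400,300),interpolation=cv2.INTER_CUBIC),cv2.resize(s[160:220,205:285],(400,300),interpolation=cv2.INTER_CUBIC)])
cv2.imwrite("pics/pre.png",cv2.convertScaleAbs(w,alpha=1.6))
E
```

```text
[0.06179872 0.30150521 0.44938753] 18.675 [-0.8 -0.6 -0.3]
top tip [458.81733129 204.55409482] mouth [461.32734933 204.88151722]
scene tip [243.88795057 187.28309065] mouth [243.10663179 187.52235072]
```

View pics/pre.png

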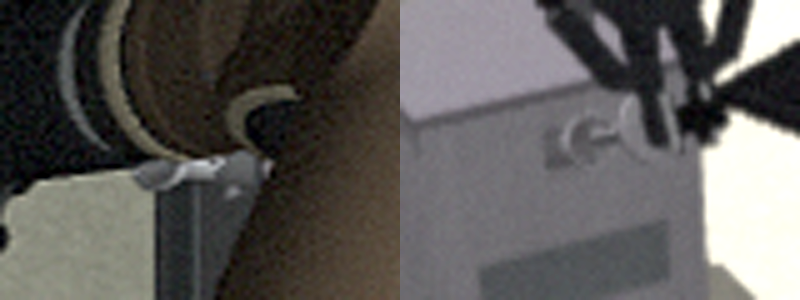

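The scene view shows the tip at about (244,187), centred in the mouth ring. I'll insert gently in steps, with lateral force relief.

```bash
cat > ins.py <<'E'
from h import *
q,d=pose(HG,30); off=np.zeros(3); k=-118.; stop=False
f0=np.array(get_contact_force())
while k<6 and not stop:
    k+=10 if k<-12 else 3
    hit=line_to(M+d*(k-58)+off,q,speed=35,threshold=10)
    f=np.array(get_contact_force())-f0; P=np.array(get_position())
    ax=f@d; lat=f-ax*d; a=(P-M)@d+58
    print(round(k),hit,"collar",round(a,1),"ax",round(ax,1),"lat",np.round(lat,1),"off",np.round(off,1))
    if hit and a>-7: stop=True
    elif hit: k=a
    n=np.linalg.norm(lat)
    if n>2.5 and not stop: off+=lat/n*min(1.,.2*n)
dwell(.4)
f=np.array(get_contact_force())-f0;print(np.round(f,1),f@d,(np.array(get_position())-M)@d+58,get_finger_gap(),get_time_s())
E
timeout 100 python3 ins.py; python3 -c "
from h import *
s=capture('scene');cv2.imwrite('pics/ins.png',cv2.convertScaleAbs(cv2.resize(s[150:230,200:300],(500,400),interpolation=cv2.INTER_CUBIC),alpha=1.6))"
```

```text
-108 False collar -107.6 ax 0.2 lat [ 1.2  0.1 -0.2] off [0. 0. 0.]
-98 False collar -97.7 ax 0.9 lat [ 0.2  0.1 -0.2] off [0. 0. 0.]
-88 False collar -87.7 ax -0.1 lat [ 0.8 -0.1  0.2] off [0. 0. 0.]
-78 False collar -77.7 ax 0.0 lat [ 0.4  0.3 -0.6] off [0. 0. 0.]
-68 False collar -67.7 ax 0.4 lat [ 0.4 -0.4  0.6] off [0. 0. 0.]
-58 False collar -57.7 ax 0.2 lat [ 1.9  0.2 -0.5] off [0. 0. 0.]
-48 False collar -47.7 ax 0.2 lat [ 0.8  0.3 -0.6] off [0. 0. 0.]
-38 False collar -37.7 ax 1.3 lat [-0.   0.2 -0.3] off [0. 0. 0.]
-28 False collar -27.7 ax -0.2 lat [ 1.3  0.1 -0.2] off [0. 0. 0.]
-18 False collar -17.7 ax 0.8 lat [ 0.5 -0.5  0.9] off [0. 0. 0.]
-8 False collar -7.7 ax 0.5 lat [ 0.5 -0.3  0.5] off [0. 0. 0.]
-5 False collar -4.9 ax -0.1 lat [ 0.4 -0.1  0.2] off [0. 0. 0.]
-2 False collar -1.8 ax 0.2 lat [ 1.4 -0.1  0.1] off [0. 0. 0.]
1 False collar -0.9 ax -5.7 lat [ 0.6 -0.2  0.4] off [0. 0. 0.]
4 False collar -0.8 ax -17.1 lat [-1.2 -0.2  0.4] off [0. 0. 0.]
7 False collar -0.7 ax -26.3 lat [-2.3  0.1  0. ] off [0. 0. 0.]
[-1.3 22.6 13.6] -26.32702506695811 -0.7645469030475454 17.11820601124077 25.1917
```

View pics/ins.png

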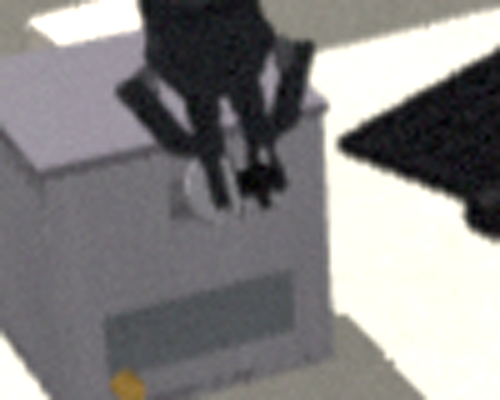

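The collar is seated at −0.8 mm along the axis, pushed with about 26 N, and the picture shows it against the mouth. Now I'll draw the rod out and move to the reader.

```bash
python3 - <<'E'
from h import *
q,d=pose(HG,30)
line_to(M+d*(-58-30),q,speed=60); line_to(M+d*(-58-190),q,speed=120); dwell(.15)
print("out",(np.array(get_position())-M)@d+168,get_finger_gap(),get_time_s())
q0,_=pose(-60); movep([430,-20,300],q0)
q,d=pose(HS)
movep(SPOT-d*278+[0,0,100],q)
line_to(SPOT-d*278,speed=150); line_to(SPOT-d*168,speed=80); dwell(.5)
P=np.array(get_position());print(P+168*d,get_time_s(),get_finger_gap(),np.round(get_contact_force(),1))
t=capture("top");s=capture("scene")
for c in("top","scene"): print(c,"tip",proj(c,P+168*d),"collar",proj(c,P+58*d))
print([(r["uv"],r["p"]) for r in look_for("scene","rod_tip")])
w=np.hstack([cv2.resize(t[205:295,160:280],(400,300),interpolation=cv2.INTER_CUBIC),cv2.resize(s[220:310,330:450],(400,300),interpolation=cv2.INTER_CUBIC)])
cv2.imwrite("pics/end.png",cv2.convertScaleAbs(w,alpha=1.3))
E
```

```text
out -79.25846996115757 17.011541630546432 27.6417
[516.98484421 348.97383566 170.01453018] 32.3917 17.241444440250593 [ 0.5 -0.9 -1.3]
top tip [214.35643399 252.93114493] collar [236.84602171 292.46748419]
scene tip [379.86756014 281.86854799] collar [395.58376434 259.74907253]
[([400.4, 261.1], 0.66), ([229.9, 191.6], 0.62), ([363.4, 312.9], 0.45)]
```

View pics/end.png

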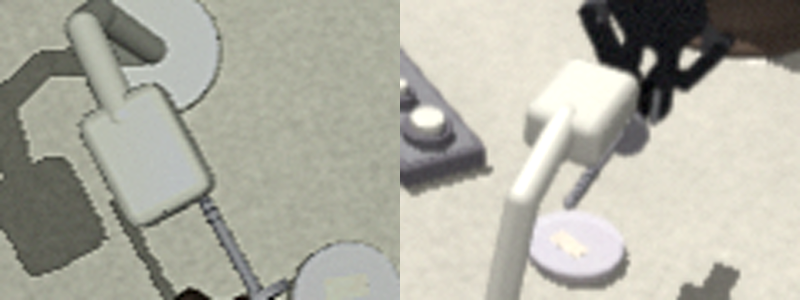

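```bash
python3 -c "
from h import *
print(back('scene',(386.4,249),285),np.abs(get_qvel()).max(),get_time_s())
hand_in()"
```

```text
[520.65845259 362.63784476 285.        ] 0.001447907832837602 32.5417
the job is handed in; nothing more can be done
```

The job is handed in, at about 32.5 s on the robot's clock. No verdict is reported, so what follows rests on my own readings.

- **Keys:** I pressed large, middle, then small. Each bottomed out with the fingertips at 41 mm (6 mm of travel) and more than 5 N upward force.
- **Guide tube:** The collar seated at −0.8 mm along the tube axis. It was pushed with about 26 N, against the 60 N limit. My 10 N stop did not trigger, because it counts only the change within each small step. The rod was then drawn out until the tip was about 79 mm clear of the mouth.
- **Final pose:** The rod is held level and still, with a finger gap of 17 mm. By arm reading the tip is at (517, 349, 170) mm, and the scene picture agrees to under 1 px. The pictures showed the rod clear of the reader and the dish.

**Disagreements:**
- The window centre is (517, 349) from the top camera, and the foot position supports it (112 mm out against the stated 110). A rough read of the head's centre in the scene picture gave (521, 363) instead. That is about 14 mm off but still inside the 22 mm tolerance, and I trusted the top camera.
- The network's `rod_tip` detection at the end was wrong, landing near the collar, so I ignored it.
- I did not re-measure the dishes, bottle, mouse and swab pot at the end. Neither the planned paths nor the force readings gave any sign of contact with them.

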